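# Seat the wrench in its kit bin and hang the bin on the louvred rack

## Task

Make up the red kit bin: with the bin still standing on the bench, press the loose stubby wrench fully down into its matching recess in the bin. Then carry the bin upright and hang it by its rear lip on the top rail of the rack, centred in the empty bay with the green tag, beside the blue bin, and let go. Leave the bottle, the stud bolt and the adapter standing where they are.

Things in the scene. Friction and masses are not known exactly. Their poses are not given: they have to be found in the camera images.
- wrench_center (a point): Centre of the loose stubby steel wrench (120 mm long, 12 mm thick, lying flat, about 120 g), half-way up. x axis along it towards the open jaw, z up. Shank 14 mm wide from x = -34 to 26 mm; jaw 36 mm wide, x = 26 to 60; round ring end 26 mm wide, x = -60 to -34. Grip it across the shank.
- bin_grip (a point): Grip of the loose red bin: point in the upright plate on its divider, 70 mm above the bin's underside. Plate 12 mm thick (y), 64 mm long (x, centred here), its top 12 mm above this point. Bin axes: x to its lipped back, y left, z up. +y of the plate: 74 mm wide compartment with the recess; -y: 50 mm wide one with fixed fittings, up to 38 mm above the underside.
- bin: The red bin itself, about 0.45 kg, standing on the bench at the start. Origin: centre of its underside; x to its back, z up. 158 mm deep (x), 144 mm wide (y); side walls 50 mm high, front 36, back 60. bin_grip lies at (0, -12, 70) mm, bin_recess at (0, 31, 10), bin_lip at (83.5, 0, 56).
- bin_recess (a point): Where the centre of the seated wrench belongs, in the black insert with yellow recess floor; bin axes. Jaw to the bin's back: wrench x along this x. Recess 10 mm deep, 2 mm play all round, floor 4 mm above the bin's underside; the wrench stands 2 mm proud. From x = -20 to 20 mm the insert is cut away to the floor over the compartment's full width, for the fingers.
- bin_lip (a point): Point under the lip at the bin's back where the rail is to lie: on the lip's underside, mid-width, 4.5 mm behind the back wall; bin axes. Lip 100 mm wide (y), reaching 21 mm back from the wall, its hooked edge going down 14 mm. The slot between wall and hooked edge is 9 mm wide at the top and 15 mm at its mouth.
- bay (a point): Empty bay, marked by a green tag behind the rail. Point on the rail's top edge, 140 mm above the bench, mid-thickness, mid-bay. x across the rail to the rack's back (as the hung bin's x), y along it. Rail 5 mm thick, 22 high; a slat in the same plane, 38 to 68 mm below the rail's top, backs the bin. A hung bin has bin_lip here within some mm and sags forward a few degrees when let go.
- blue_bin: Blue bin of the same shape, without insert, fixed on the rack in the other bay, 170 mm along the rail from the empty one. Origin: on the bench, below the middle of its lip; axes as the bay's; its grip plate's top is 166 mm above the bench.
- rack: Fixed louvred rack: grey slats 350 mm long between blue posts, top rail 140 mm above the bench. Origin: on the bench, under the middle of the top rail; x to the rack's back, y along the rail; the two bays lie at y = -85 and +85 mm.
- wrench: The same wrench, with its origin 6 mm below wrench_center, on its underside; same axes.
- oil_bottle: Closed upright white bottle with yellow label and black cap, 52 mm in diameter, 150 mm high; origin at the centre of its underside. Bystander.
- stud_bolt: Bolt standing on its head, 38 mm across, 60 mm high; origin at the centre of its underside. Bystander.
- adapter: Steel and brass hydraulic adapter standing upright, 40 mm in diameter, 44 mm high; origin at the centre of its underside. Bystander.
Mind the look-alikes: they are no part of the job. Of the things that look like the bin, take the one that is farthest to the robot's left at the start.

How it is judged:
On the way, in this order (a step that is already met when the one before it is completed fails the run):
1. the wrench is seated in the recess while the bin stands on the bench (x of wrench_center in the frame of bin_recess between -0.006 and 0.006 m and y of wrench_center in the frame of bin_recess between -0.006 and 0.006 m and z of wrench_center in the frame of bin_recess between -0.004 and 0.0035 m and angle between the x axis of wrench_center and the x axis of bin_recess, either way round below 0.12 rad and angle between the z axis of wrench_center and the z axis of bin_recess, either way round below 0.12 rad and height (world z) of bin_recess below 0.016 m and angle between bin_recess's own z axis and vertical below 0.08 rad), for 0.2 s.
2. the bin hangs by its lip in the tagged bay (x of bin_lip in the frame of bay between -0.008 and 0.008 m and y of bin_lip in the frame of bay between -0.022 and 0.022 m and z of bin_lip in the frame of bay between -0.005 and 0.005 m and angle between the x axis of bin_lip and the x axis of bay, either way round below 0.2 rad and angle between bin_lip's own z axis and vertical below 0.2 rad), for 0.2 s.
At the end, for the whole second after the job is handed in: Bin at rest, lip over the rail at the tagged bay (8 mm across, 22 mm along, 5 mm in height; 11 degrees of square and upright), wrench fully down in its recess (6 mm sideways, 3.5 mm in height, 7 degrees); bottle, bolt, adapter upright within 30 mm of their start; all released (all of step 2 and x of wrench_center in the frame of bin_recess between -0.006 and 0.006 m and y of wrench_center in the frame of bin_recess between -0.006 and 0.006 m and z of wrench_center in the frame of bin_recess between -0.004 and 0.0035 m and angle between the x axis of wrench_center and the x axis of bin_recess, either way round below 0.12 rad and angle between the z axis of wrench_center and the z axis of bin_recess, either way round below 0.12 rad and linear speed of each of bin, wrench below 0.02 m/s and distance of each of oil_bottle, stud_bolt, adapter from where it was at the start of the episode below 0.03 m and angle between each of oil_bottle, stud_bolt, adapter's own z axis and vertical below 0.2 rad); the robot touches nothing.
It fails at once if the bottle is knocked over or pushed away (distance of oil_bottle from where it was at the start of the episode above 0.03 m or angle between oil_bottle's own z axis and vertical above 0.4 rad).
It fails at once if the stud bolt is knocked over or pushed away (distance of stud_bolt from where it was at the start of the episode above 0.03 m or angle between stud_bolt's own z axis and vertical above 0.4 rad).
It fails at once if the adapter is knocked over or pushed away (distance of adapter from where it was at the start of the episode above 0.03 m or angle between adapter's own z axis and vertical above 0.4 rad).
It fails at once if the bin is tipped (angle between bin_lip's own z axis and vertical above 0.6 rad).
It also fails if it takes over 72 s, if anything falls off the work surface, if the arm or the gripper's body presses on something with over 40 N, if the wrist force passes 120 N, or if a joint passes its speed limit or range.

## Robot

A 6-joint arm with a two-finger parallel gripper is mounted at the origin on the work surface. World frame = base frame: x ahead of the robot, y to its left, z up, the work surface at z = 0. Lengths are in m, angles in rad, forces in N, time in s.
With the tool pointing down it reaches from about 0.4 to 0.825 m from the base axis. Payload 7 kg.
Tool frame: the origin (TCP) lies at the very end of the fingers, on their centre line; the grasp point (between the pads) lies 19 mm behind it; z points along the fingers, y is the direction in which the jaws open and shut (so a half turn about z gives the same grasp; the last joint's range is limited). The gripper opens to 85 mm and grips with 20 to 120 N. Pads are 22 mm wide; open, the fingers measure 114 mm over their backs; the gripper's body (76 mm by 85 mm) begins 54 mm behind the grasp point. The pads swing forward as they close: fully open they stand 13 mm farther back than shut.
Start: joints at [-0.97, 0.359, 0.012, 0, -1.224, -0.288], TCP at [0.208, -0.642, 0.231] pointing down, gripper open.
Joint ranges: [-3.07, 3.07], [-1.43, 2.12], [-1.02, 1.25], [-3.03, 1.67], [-3.05, -0], [-3.03, 3.03]. Speed limits (rad/s): [2.39, 2.39, 3.01, 3.14, 3.14, 3.14].

## Interface

Orientations are given as [roll, pitch, yaw] about the fixed x, y, z axes, in that order (R = Rz(yaw) Ry(pitch) Rx(roll)).
In Python, from plant import r, eyes, ticket gives the robot as it stands.
- The arm moves only by the tool play_rows, never from a script. Its argument "deltas" is a list of rows, each a list of 7 numbers: the shift along the tool's x, y, z in mm, then the turn, a rotation vector about the tool's x, y, z in degrees, then the gripper command: -1 is shut, 1 is fully open, values between are in proportion. In form: [[dx, dy, dz, ax, ay, az, hand], ...]. A call has 1 to 20 rows; each row is the pose to reach, as a shift and turn from the pose commanded when the call began, along the tool's axes at that moment; what a row does not reach only later rows make up. A row lasts 1/8 s, in which the tool goes at most 62.5 mm and 10.7 degrees, less where a joint would pass 70% of its speed; a pose out of reach is approached as far as the arm can. A call with a gripper value outside its range is refused whole. The fingers move at their own pace and stop on an object; "force" is the grip in N (left out, the last holds). Time passes only in rows, so rows that repeat a pose let the fingers close. It gives the time, the measured TCP pose, the force and the opening at its end, in the units of the state.
- r.observe(): the state, without advancing time (a new reading comes with each control period).
- eyes.capture(name): name is "side" or "top"; returns a dict with "pixels" (400x640x3 uint8, red, green, blue), "depth" (400x640 float32, m along the optical axis (not along the pixel's ray), 0 where there is no reading), "fx", "fy", "cx", "cy" (pixels), "world_from_camera" (4x4, takes a point from camera to world coordinates). Camera axes: x right, y down, z forward; pixel columns grow to the right and rows downward; lengths in m; the calibration is good to about 2 mm. A picture is of the moment at which its call begins.
- ticket.close_job(): hands the job in, once; it reports no verdict.
Trained networks look in a picture, given as the dict that the camera call returned (one of the last four; its "shot" number tells which), for a name from the list of things; names that differ only in an ending like _2 or _b are one class to them, and where a whole thing is asked for, a point or a joint stands for the part that bears it (a point fixed in the world has none). Each returns a list of dicts, best first, with "p" (0 to 1); they miss things now and then, are a little off and sometimes report something else, mostly with a low value. They report only what shows in the picture. A call takes as long as a camera call. They do not tell look-alikes from the thing itself.
- eyes.recognise(picture, query): "bbox" ([left, top, right, bottom] in pixels, round what is visible of it).
- eyes.place_of(picture, query): "pixel" ([column, row] in pixels: a listed point, or the origin of a listed thing).
The state is a dict: "clock": time; "qpos": joint angles; "joint_vel": joint speeds; "joint_efforts": joint torques, N m; "position": TCP position; "orientation": TCP orientation; "ft_force": force on the tool from outside, world axes, zero at the start; "torque": the same for the moment, N m; "width": finger opening in m.
Only numpy, scipy, OpenCV 4.12 (cv2) and the standard library are available. Lean on these libraries where they do the work, as an engineer would, in place of code of your own. Each camera call takes 0.05 s, during which the arm holds its last target. There are 200 camera calls.

## Working session

There is one attempt and no reset: what is moved stays moved. The work goes in short steps, Python scripts to look and compute and a tool call to move; the robot and the scene stay as the last step left them, time stands still between calls to the robot, and variables do not carry over. Pictures are saved under pics/ and viewed, about 8 in all and at most 12, crops included, and the job is handed in when it is done.

Besides the shell and the picture viewer there is one more tool, called after "Emit:" as name(argument=value, ...), one argument or row to a line, values as JSON. play_rows: Moves the arm, as the interface text tells. Its arguments: {"type":"object","properties":{"deltas":{"type":"array"},"force":{"type":"number"}},"required":["deltas"]}

```bash
mkdir -p pics; cat > h.py <<'E'
import numpy as np, cv2, json
from plant import r, eyes, ticket
from scipy.spatial.transform import Rotation as Ro
def P(c,u,v,d=None):
    "pixel -> world using depth"
    if d is None:
        w=c["depth"][int(v)-1:int(v)+2,int(u)-1:int(u)+2]; w=w[w>0]; d=np.median(w)
    p=np.array([(u-c["cx"])/c["fx"]*d,(v-c["cy"])/c["fy"]*d,d,1]); return (c["world_from_camera"]@p)[:3]
def Pz(c,u,v,z):
    "pixel -> world on plane of height z"
    M=c["world_from_camera"]; ray=M[:3,:3]@np.array([(u-c["cx"])/c["fx"],(v-c["cy"])/c["fy"],1]); o=M[:3,3]
    return o+ray*(z-o[2])/ray[2]
def pix(c,p):
    q=np.linalg.inv(c["world_from_camera"])@np.append(p,1); return np.array([c["fx"]*q[0]/q[2]+c["cx"],c["fy"]*q[1]/q[2]+c["cy"]])
def cloud(c):
    v,u=np.mgrid[0:400,0:640]; d=c["depth"]; p=np.stack([(u-c["cx"])/c["fx"]*d,(v-c["cy"])/c["fy"]*d,d,np.ones_like(d)],-1)
    w=(p@c["world_from_camera"].T)[...,:3]; w[d<=0]=np.nan; return w
def save(im,n): cv2.imwrite("pics/"+n+".png",cv2.cvtColor(im,cv2.COLOR_RGB2BGR))
E
cat > a.py <<'E'
from h import *
np.set_printoptions(precision=4,suppress=True)
s=r.observe(); print({k:np.round(v,3) for k,v in s.items()})
for n in ("top","side"):
    c=eyes.capture(n); save(c["pixels"],n+"0"); print(n,c["world_from_camera"][:3,3],c["fx"])
    for q in ["wrench_center","bin_grip","bin","bin_recess","bin_lip","bay","blue_bin","rack","oil_bottle","stud_bolt","adapter"]:
        for o in eyes.place_of(c,q)[:4]:
            u,v=o["pixel"]
            try: w=P(c,u,v)
            except Exception: w=None
            print(q,round(o["p"],2),np.round([u,v]),w)
E
python3 a.py
```

```text
{'clock': np.float64(0.0), 'qpos': array([-0.97 ,  0.359,  0.011, -0.   , -1.224, -0.288]), 'joint_vel': array([ 0.   ,  0.001,  0.001, -0.002, -0.   , -0.   ]), 'joint_efforts': array([ -0.001, -58.332,  29.341,   6.937,  -0.006,   0.   ]), 'position': array([ 0.208, -0.642,  0.23 ]), 'orientation': array([ 3.14 , -0.   , -2.829]), 'ft_force': array([-0.2  , -0.432,  0.349]), 'torque': array([ 0.019,  0.014, -0.011]), 'width': np.float64(0.085)}
top [ 0.3183 -0.0124  1.1865] 516.8226338744851
wrench_center 0.61 [194. 253.] [ 0.4607  0.2709 -0.0008]
wrench_center 0.61 [302. 118.] [0.7627 0.0048 0.027 ]
bin_grip 0.87 [421. 322.] [ 0.2806 -0.2195  0.0817]
bin_grip 0.56 [234. 153.] [0.6682 0.1613 0.0808]
bin 0.75 [422. 329.] [ 0.2627 -0.2357  0.0032]
bin 0.66 [234. 163.] [0.6467 0.1608 0.0761]
bin 0.35 [277. 221.] [0.5054 0.0681 0.1075]
bin_recess 0.97 [219. 159.] [0.6803 0.2077 0.0038]
bin_recess 0.89 [420. 342.] [ 0.287  -0.0941  0.7385]
bin_lip 0.78 [239. 123.] [0.747  0.1512 0.0606]
bin_lip 0.65 [382. 332.] [ 0.2629 -0.1394  0.0611]
bay 0.57 [393. 168.] [ 0.5982 -0.1821  0.1381]
blu
[... 475 characters left out ...]
.4685 0.2755 0.0113]
bin 0.93 [228. 282.] [0.6771 0.1757 0.0026]
bin 0.7 [429. 203.] [ 0.2827 -0.1337  0.0448]
bin_recess 0.91 [218. 290.] [0.6613 0.2466 0.0483]
bin_recess 0.68 [443. 199.] [ 0.2518 -0.1334  0.0584]
bin_lip 0.6 [440. 198.] [ 0.2603 -0.1362  0.0582]
bin_lip 0.57 [194. 248.] [0.7486 0.1554 0.06  ]
bin_lip 0.38 [313. 258.] [0.5224 0.0963 0.0217]
bay 0.55 [306. 148.] [ 0.5965 -0.1982  0.1379]
rack 0.87 [310. 189.] [ 0.5961 -0.2389 -0.0021]
rack 0.35 [226. 280.] [0.6822 0.1691 0.002 ]
oil_bottle 0.81 [314. 259.] [0.5194 0.097  0.0196]
stud_bolt 0.6 [383. 271.] [0.379  0.0931 0.0059]
adapter 0.57 [212. 231.] [0.7754 0.022  0.0075]
adapter 0.46 [304. 146.] [ 0.6778 -0.5443 -0.0024]
```

View pics/top0.png

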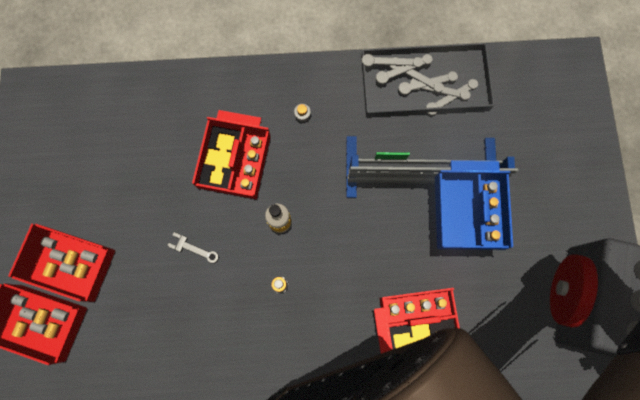

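View pics/side0.png

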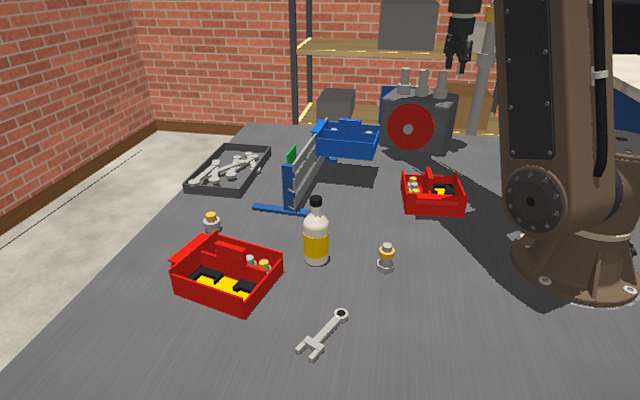

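Look-alikes:
- **Bins:** (234,160) and (420,325) both have an insert and a lip. (60,262) and (35,325) are plain trays with no insert or lip. I choose the leftmost insert bin, (234,160).
- **Wrenches:** the loose one is at (194,250). The pile in the black tray around (425,80) is not part of the job.

Next I'll measure and take a close crop to check the choice.

```bash
cat > m.py <<'E'
from h import *
np.set_printoptions(precision=4,suppress=True)
def rect(pts):
    (c,wh,a)=cv2.minAreaRect((pts*1000).astype(np.float32)); b=cv2.boxPoints((c,wh,a))
    e=b[1]-b[0] if np.linalg.norm(b[1]-b[0])>np.linalg.norm(b[2]-b[1]) else b[2]-b[1]
    return np.round(c,1),np.round(sorted(wh),1),np.round(np.degrees(np.arctan2(e[1],e[0]))%180,1)
if __name__=="__main__":
    c=eyes.capture("top"); w=cloud(c); im=c["pixels"].astype(int)
    X,Y,Z=w[...,0],w[...,1],w[...,2]
    def reg(x0,x1,y0,y1,z0,z1): return (X>x0)&(X<x1)&(Y>y0)&(Y<y1)&(Z>z0)&(Z<z1)
    red=(im[...,0]>120)&(im[...,1]<70); yel=(im[...,0]>170)&(im[...,1]>140)&(im[...,2]<90)
    m=reg(.55,.8,.08,.28,.074,.095); print("plate",m.sum(),rect(w[m][:,:2]),np.nanmedian(Z[m]))
    m=reg(.55,.8,.08,.28,.028,.07)&red; print("bin",rect(w[m][:,:2]))
    m=reg(.55,.8,.08,.28,.054,.07)&red; print("lip/back",rect(w[m][:,:2]),np.nanmedian(Z[m]))
    m=reg(.55,.8,.08,.28,-.01,.02)&yel; print("yellow",m.sum(),rect(w[m][:,:2]),np.nanmedian(w[m],0))
    m=reg(.38,.55,.18,.34,-.01,.03)&(im.min(-1)>110); m=cv2.morphologyEx(m.astype(np.uint8),cv2.MORPH_OPEN,np.ones((2,2)))>0
    v,u=np.nonzero(m); q=np.array([Pz(c,a,b,.012)[:2] for a,b in zip(u,v)]); print("wrench",m.sum(),rect(q),np.nanmedian(Z[m]))
    m=reg(.5,.7,-.45,-.05,.133,.145)&~((im[...,2]>im[...,0]+50)); q=w[m]; L=cv2.fitLine((q[:,:2]*1000).astype(np.float32),cv2.DIST_HUBER,0,.01,.01).ravel(); print("rail",m.sum(),L,np.degrees(np.arctan2(L[1],L[0])),np.nanmedian(q,0),q.min(0),q.max(0))
    m=reg(.4,.72,-.45,-.02,.15,.18); print("high",m.sum(),rect(w[m][:,:2]),np.nanmedian(Z[m]))
    m=reg(.4,.72,-.45,-.02,.158,.172)&(im[...,2]>im[...,0]+50); print("blueplate",m.sum(),rect(w[m][:,:2]),np.nanmedian(Z[m]))
    g=(im[...,1]>im[...,0]+50)&(im[...,1]>im[...,2]+30)&(Y<0)&(X>.5); print("green",g.sum(),np.nanmedian(w[g],0),w[g].min(0),w[g].max(0))
    crop=c["pixels"][100:310,150:410]; save(cv2.resize(crop,None,fx=3,fy=2.8,interpolation=cv2.INTER_CUBIC),"crop1")
    s=eyes.capture("side")
    for n,z,p in (("bottle",.13,(.505,.07)),("stud",.05,(.377,.072)),("adapter",.04,(.763,.003))):
        m=reg(p[0]-.04,p[0]+.04,p[1]-.04,p[1]+.04,.02,.2); print(n,rect(w[m][:,:2]),np.nanmax(Z[m]))
E
python3 m.py
```

```text
plate 166 (array([670.7, 161.2]), array([13. , 65.5]), np.float32(166.8)) 0.08184167920617325
bin (array([683.3, 170.3]), array([145.3, 179.4]), np.float32(166.0))
lip/back (array([685. , 168.8]), array([143. , 175.2]), np.float32(165.9)) 0.06003126994636143
yellow 756 (array([681.2, 211.5]), array([ 59.5, 124.4]), np.float32(170.7)) [0.6878 0.2063 0.0052]
wrench 405 (array([466. , 266.2]), array([ 36.3, 118.9]), np.float32(64.1)) 0.011412810233545012
rail 496 [   0.0739    0.9973  596.4716 -227.5634] 85.75941 [ 0.5987 -0.2069  0.1392] [ 0.5004 -0.4397  0.133 ] [ 0.6364 -0.0933  0.145 ]
high 255 (array([ 504.4, -357.3]), array([14.2, 63.8]), np.float32(173.8)) 0.1647980086625651
blueplate 206 (array([ 503.9, -357.4]), array([13., 63.]), np.float32(175.8)) 0.16532138646127015
green 96 [ 0.6319 -0.1825  0.1369] [ 0.6287 -0.2184  0.128 ] [ 0.6367 -0.1496  0.142 ]
bottle (array([519.9,  68. ]), array([48.5, 49.7]), np.float32(87.7)) 0.15425787535509405
stud (array([377.4,  74.4]), array([28.2, 30.4]), np.float32(86.6)) 0.0648706456166146
adapter (array([780.3,   4.3]), array([38. , 38.8]), np.float32(22.4)) 0.050787554781848154
```

View pics/crop1.png

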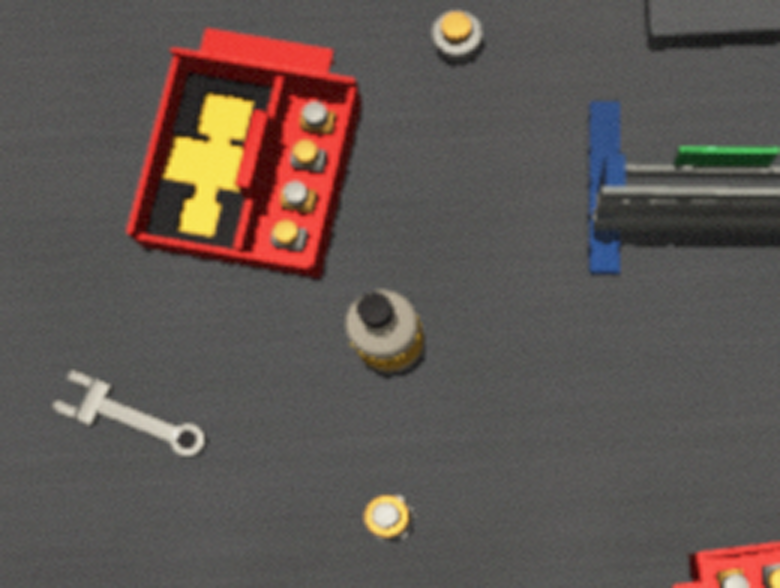

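Crop (view 3): the chosen bin has its lip at crop (265,50) and the recess jaw end towards the lip. The loose wrench's jaw is at crop (80,390), ring at (187,438).

```bash
cat > d.py <<'E'
# usage: d.py x y z yaw  (mm, deg), several targets separated by /
import sys; from h import *
s=r.observe(); p=np.array(s["position"])*1000; R=Ro.from_euler("xyz",s["orientation"])
print("now",p.round(1),np.degrees(s["orientation"]).round(2),"w",round(s["width"]*1000,1),"F",np.round(s["ft_force"],1),"t",round(s["clock"],2))
for t in " ".join(sys.argv[1:]).split("/"):
    x,y,z,w=map(float,t.split()[:4]); T=Ro.from_euler("xyz",[180,0,w],degrees=True)
    print((R.inv().apply([x-p[0],y-p[1],z-p[2]])).round(1).tolist(),np.degrees((R.inv()*T).as_rotvec()).round(1).tolist())
E
python3 d.py 500 -150 300 -140 / 466 266 130 -115
```

```text
now [ 207.7 -642.2  231.3] [ 180.     -0.   -162.08] w 85.3 F [-0.4 -0.4  0.1] t 1.3
[-429.6, 378.4, -68.7] [0.0, -0.0, -22.1]
[-525.3, 784.7, 101.3] [0.0, -0.0, -47.1]
```

Emit:
play_rows(
  deltas=[
    [0,0,-60,0,0,0,1],
    [-430,378,-69,0,0,-22,1],
    [-430,378,-69,0,0,-22,1],
    [-430,378,-69,0,0,-22,1],
    [-430,378,-69,0,0,-22,1],
    [-430,378,-69,0,0,-22,1],
    [-430,378,-69,0,0,-22,1],
    [-430,378,-69,0,0,-22,1],
    [-430,378,-69,0,0,-22,0.2],
    [-430,378,-69,0,0,-22,0.2],
    [-430,378,-69,0,0,-22,0.2],
    [-525,785,-40,0,0,-47,-0.06],
    [-525,785,-40,0,0,-47,-0.06],
    [-525,785,-40,0,0,-47,-0.06],
    [-525,785,-40,0,0,-47,-0.06],
    [-525,785,-40,0,0,-47,-0.06],
    [-525,785,-40,0,0,-47,-0.06],
    [-525,785,-40,0,0,-47,-0.06],
    [-525,785,60,0,0,-47,-0.06],
    [-525,785,101,0,0,-47,-0.06],
  ],
)

```text
clock: 3.8
position: [0.4658, 0.2668, 0.1454]
orientation: [-3.141, 0.002, -2.008]
ft_force: [0.2, 0.3, -1.2]
width: 0.0402
```

```bash
python3 - <<'E'
from h import *
s=eyes.capture("side"); t=eyes.capture("top"); 
save(np.hstack([cv2.resize(s["pixels"][150:390,180:480],(480,384)),cv2.resize(t["pixels"][180:320,130:247],(320,384))]),"hover")
for q in ("wrench_center",):
    for n,c in (("s",s),("t",t)):
        print(n,[(round(o["p"],2),Pz(c,*o["pixel"],.006 if n=="s" else .012).round(4)) for o in eyes.place_of(c,q)])
E
python3 d.py 466 266 130 -115 / 466 266 5 -115
```

```text
s [(0.67, array([0.4653, 0.2677, 0.006 ]))]
t [(0.57, array([0.4645, 0.2692, 0.012 ]))]
now [466.2 265.8 147.2] [-1.7997e+02 -9.0000e-02 -1.1507e+02] w 40.1 F [-0.1  0.2  1. ] t 4.0
[-0.1, 0.3, 17.2] [-0.0, -0.1, -0.1]
[-0.3, 0.4, 142.2] [-0.0, -0.1, -0.1]
```

View pics/hover.png

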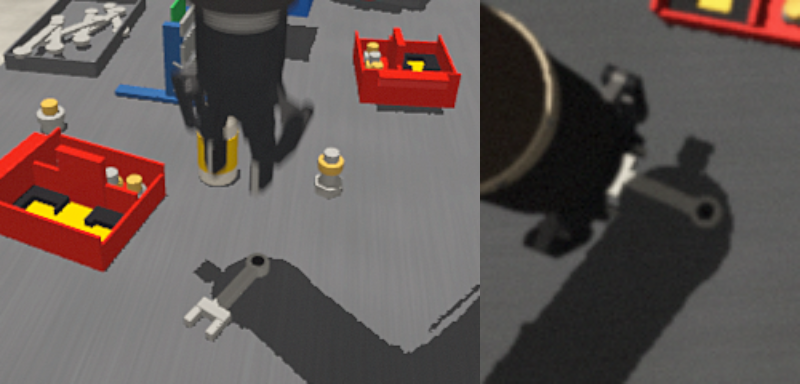

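View 4: the gripper hovers over the wrench, with the shank at (232,288) in the left panel, and nothing else is close by. I'll go down and grip.

Emit:
play_rows(
  deltas=[
    [0,0,50,0,0,0,-0.06],
    [0,0,95,0,0,0,-0.06],
    [0,0,125,0,0,0,-0.06],
    [0,0,137,0,0,0,-0.06],
    [0,0,142,0,0,0,-0.06],
    [0,0,142,0,0,0,-0.06],
    [0,0,142,0,0,0,-1],
    [0,0,142,0,0,0,-1],
    [0,0,142,0,0,0,-1],
    [0,0,142,0,0,0,-1],
    [0,0,142,0,0,0,-1],
  ],
  force=60,
)

```text
clock: 5.38
position: [0.4662, 0.2668, 0.0056]
orientation: [-3.141, 0.002, -2.008]
ft_force: [-1.4, -0.2, 7.2]
width: 0.0115
```

```bash
python3 d.py 466 266 150 -115 / 681 203 150 -194
```

```text
now [466.2 266.8   5.6] [-1.7996e+02  1.0000e-01 -1.1506e+02] w 11.5 F [-1.4 -0.2  7.2] t 5.38
[0.6, -0.2, -144.4] [-0.0, 0.1, -0.1]
[-33.4, -221.7, -144.2] [0.0, 0.1, 78.9]
```

Emit:
play_rows(
  deltas=[
    [0,0,-10,0,0,0,-1],
    [0,0,-50,0,0,0,-1],
    [0,0,-100,0,0,10,-1],
    [-5,-40,-144,0,0,20,-1],
    [-10,-80,-144,0,0,30,-1],
    [-15,-120,-144,0,0,40,-1],
    [-20,-160,-144,0,0,50,-1],
    [-26,-190,-144,0,0,60,-1],
    [-33,-222,-144,0,0,70,-1],
    [-33,-222,-144,0,0,79,-1],
    [-33,-222,-144,0,0,79,-1],
  ],
)

```text
clock: 6.75
position: [0.6805, 0.2016, 0.1483]
orientation: [-3.141, -0.001, 2.896]
ft_force: [-0.4, 0.4, -0.9]
width: 0.0118
```

```bash
cat > w.py <<'E'
from h import *; from m import rect
import sys
zt=float(sys.argv[1])/1000; tag=sys.argv[2]; np.set_printoptions(precision=4,suppress=True)
for n in ("side","top"):
    c=eyes.capture(n); save(c["pixels"],tag+n)
    for q in ("wrench_center","bin_recess","bin_grip"):
        print(n,q,[(round(o["p"],2),np.round(o["pixel"]),Pz(c,*o["pixel"],{"wrench_center":zt,"bin_recess":.01,"bin_grip":.07}[q]).round(4)) for o in eyes.place_of(c,q)[:3]])
s=c if 0 else eyes.capture("side")
tcp=np.array(r.observe()["position"]); print("side px of expected wrench",pix(s,tcp+[0,0,.001]))
save(cv2.resize(s["pixels"][120:320,130:330],(600,600)),tag+"crop")
E
python3 w.py 151 ins; python3 d.py 681 203 150 -194
```

```text
side wrench_center [(0.77, array([208., 226.]), array([0.6849, 0.2041, 0.151 ])), (0.61, array([385., 270.]), array([0.3806, 0.2677, 0.151 ]))]
side bin_recess [(0.96, array([221., 288.]), array([0.6795, 0.2028, 0.01  ]))]
side bin_grip [(0.86, array([229., 247.]), array([0.6753, 0.1527, 0.07  ])), (0.64, array([426., 174.]), array([ 0.2886, -0.2397,  0.07  ]))]
top wrench_center [(0.59, array([211., 139.]), array([0.6793, 0.1977, 0.151 ]))]
top bin_recess [(0.94, array([220., 157.]), array([0.683 , 0.2051, 0.01  ])), (0.71, array([420., 341.]), array([ 0.2381, -0.2282,  0.01  ])), (0.27, array([279., 223.]), array([0.5166, 0.0708, 0.01  ]))]
top bin_grip [(0.7, array([423., 321.]), array([ 0.2808, -0.226 ,  0.07  ])), (0.57, array([234., 151.]), array([0.6774, 0.1626, 0.07  ]))]
side px of expected wrench [210.7138 226.354 ]
now [680.6 202.2 148.6] [1.7999e+02 1.0000e-02 1.6598e+02] w 11.6 F [ 0.9 -0.2 -0.7] t 7.2
[-0.2, 0.9, -1.4] [0.0, 0.0, -0.0]
```

View pics/inscrop.png

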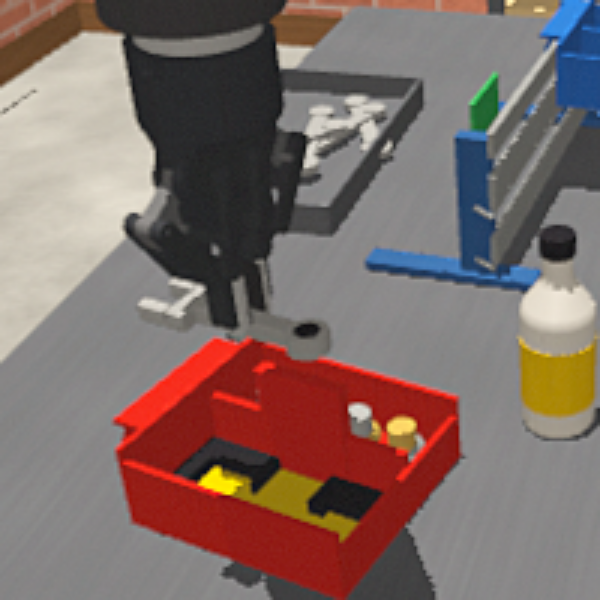

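View 5: the wrench is held level with the jaw (170,300) towards the bin's lip and the ring at (305,335). Before inserting I'll measure its offset in the hand along the shank.

```bash
python3 - <<'E'
from h import *
np.set_printoptions(precision=1,suppress=True)
st=r.observe(); tcp=np.array(st["position"]); a=np.radians(-14); xh=np.array([np.cos(a),np.sin(a),0]); yh=np.array([-xh[1],xh[0],0])
for n in ("side","top"):
    c=eyes.capture(n); w=cloud(c)-tcp; im=c["pixels"].astype(int)
    L=np.stack([w@xh,w@yh,w[...,2]],-1)*1000
    m=(abs(L[...,0])<75)&(abs(L[...,1])<25)&(abs(L[...,2])<25)&(im.min(-1)>85)&(np.ptp(im,axis=-1)<40)
    q=L[m]; print(n,m.sum(),"x ext",np.percentile(q[:,0],[0,1,99,100]))
    for lo,hi in ((-65,-36),(-30,-15),(15,25),(28,62)):
        k=q[(q[:,0]>lo)&(q[:,0]<hi)]
        if len(k)>4: print(lo,hi,len(k),"y",np.percentile(k[:,1],[2,50,98]),"z",np.percentile(k[:,2],[2,50,98]))
    # where the bin is, in the same axes
    W=cloud(c)*1000; red=(im[...,0]>110)&(im[...,1]<60)
    b=(W-[673.4,172.8,0]); B=np.stack([b@xh,b@yh,b[...,2]],-1)
    k=B[red&(abs(B[...,0])<110)&(abs(B[...,1])<80)&(B[...,2]>40)&(B[...,2]<53)]; print("walls 40-53: x",np.percentile(k[:,0],[1,99]),"y",np.percentile(k[:,1],[0.5,99.5]))
    k=B[red&(abs(B[...,0])<50)&(abs(B[...,1])<40)&(B[...,2]>72)]; print("plate",len(k),np.percentile(k,[2,98],axis=0).ravel())
    yel=(im[...,0]>130)&(im[...,1]>110)&(im[...,2]<70); k=B[yel&(abs(B[...,0])<75)&(B[...,1]>-4)&(B[...,1]<70)&(B[...,2]<14)]; k=k[abs(k[:,0])>24]
    if len(k): print("yellow y beyond cut",np.percentile(k[k[:,0]>0][:,1],[2,98]) if (k[:,0]>0).any() else 0,np.percentile(k[k[:,0]<0][:,1],[2,98]) if (k[:,0]<0).any() else 0,"x",np.percentile(k[:,0],[1,99]))
E
```

```text
side 582 x ext [-57.  -56.5  61.   62.4]
-65 -36 121 y [-10.1   8.4  14.4] z [-4.7  4.   6.9]
-30 -15 68 y [-5.1  6.1  8.2] z [-3.7  5.3  7.2]
15 25 19 y [2.2 6.6 8.8] z [-4.7  0.5  6.5]
28 62 234 y [-13.2  12.1  18.9] z [-4.8  4.4  6.6]
walls 40-53: x [-77.6  76.7] y [-70.3  74.2]
plate 236 [-32.3 -15.8  72.4  29.8  -3.9  82.9]
yellow y beyond cut [11.9 29.2] [16.9 31. ] x [-52.8  62.4]
top 31 x ext [38.4 38.8 59.3 59.7]
28 62 31 y [-18.7 -15.8 -11.7] z [2.6 6.  9.8]
walls 40-53: x [-74.7  76.4] y [-72.9  70.7]
plate 28 [-17.6 -30.8  76.2  31.3  -6.7 245.5]
yellow y beyond cut [13.3 50.9] 0 x [28.9 61.2]
```

Emit:
play_rows(
  deltas=[
    [1.5,0.8,40,0,0,0,-1],
    [1.5,0.8,80,0,0,0,-1],
    [1.5,0.8,110,0,0,0,-1],
    [1.5,0.8,125,0,0,0,-1],
    [1.5,0.8,128,0,0,0,-1],
    [1.5,0.8,131,0,0,0,-1],
    [1.5,0.8,133,0,0,0,-1],
    [1.5,0.8,133,0,0,0,-1],
  ],
)

```text
clock: 8.3
position: [0.6811, 0.2049, 0.0197]
orientation: [3.139, 0.004, 2.898]
ft_force: [-5.9, 5.6, 20.0]
width: 0.0108
```

```bash
python3 d.py 679.3 203.3 10 166
```

```text
now [681.1 204.9  19.7] [179.83   0.23 166.04] w 10.8 F [-5.9  5.6 20. ] t 8.3
[1.4, -2.0, 9.7] [0.2, 0.2, 0.0]
```

Emit:
play_rows(
  deltas=[
    [0,0,-6,0,0,0,-1],
    [0,0,-6,0,0,0,-1],
    [0,0,-6,0,0,0,-1],
  ],
)

```text
clock: 8.68
position: [0.6802, 0.2037, 0.0218]
orientation: [3.141, 0.001, 2.896]
ft_force: [0.9, 3.7, 4.5]
width: 0.0105
```

```bash
python3 d.py 679.3 203.3 10 166; python3 - <<'E'
from h import *
s=eyes.capture("side"); t=eyes.capture("top")
save(np.hstack([cv2.resize(s["pixels"][240:325,165:265],(500,425),interpolation=cv2.INTER_CUBIC),cv2.resize(t["pixels"][105:200,185:252],(300,425),interpolation=cv2.INTER_CUBIC)]),"near")
np.savez("near.npz",**{k+n:c[k] for n,c in (("s",s),("t",t)) for k in ("pixels","depth","fx","fy","cx","cy","world_from_camera")})
E
```

```text
now [680.2 203.7  21.8] [1.7994e+02 7.0000e-02 1.6594e+02] w 10.5 F [0.9 3.7 4.5] t 8.68
[0.8, -0.6, 11.8] [0.1, 0.1, -0.1]
```

View pics/near.png

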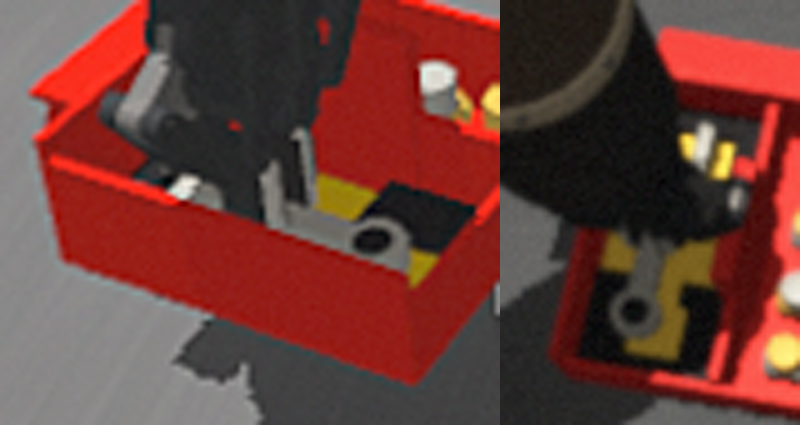

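View 6: the ring sits too far left (+y) over the recess at (635,312), with yellow still showing right of it and below it. The gripper linkage may also be close to the plate. I'll check both numerically.

```bash
cat > n.py <<'E'
from h import *
np.set_printoptions(precision=1,suppress=True)
st=r.observe(); tcp=np.array(st["position"]); a=np.radians(-14); xh=np.array([np.cos(a),np.sin(a),0]); yh=np.array([-xh[1],xh[0],0])
f=np.load("near.npz")
for n in "st":
    c={k:f[k+n] for k in ("pixels","depth","fx","fy","cx","cy","world_from_camera")}; im=c["pixels"].astype(int); W=cloud(c)
    w=W-tcp; L=np.stack([w@xh,w@yh,w[...,2]],-1)*1000
    red=(im[...,0]>80)&(im[...,1]<60)&(im[...,0]>2*im[...,1]); yel=(im[...,0]>110)&(im[...,1]>90)&(im[...,2]<70)
    g=~red&~yel&(abs(L[...,0])<50)&(abs(L[...,1])<70)
    for lo in range(0,130,10):
        k=L[g&(L[...,2]>lo)&(L[...,2]<lo+10)]
        if len(k)>5: print(n,"h",lo,len(k),"y",np.percentile(k[:,1],[1,99]))
    b=W*1000-[673.4,172.8,0]; B=np.stack([b@xh,b@yh,b[...,2]],-1)
    k=B[red&(abs(B[...,0])<110)&(abs(B[...,1])<85)&(B[...,2]>42)&(B[...,2]<53)]; print("walls x",np.percentile(k[:,0],[1,99]),"y",np.percentile(k[:,1],[.5,99.5]))
    k=B[red&(abs(B[...,0])<110)&(abs(B[...,1])<85)&(B[...,2]>54)&(B[...,2]<65)&(B[...,0]>60)]; print("lip x",np.percentile(k[:,0],[1,99]),"y",np.percentile(k[:,1],[.5,99.5]))
    k=B[red&(abs(B[...,0])<50)&(B[...,1]<10)&(B[...,1]>-35)&(B[...,2]>74)&(B[...,2]<90)]; print("plate",len(k),np.percentile(k,[2,98],axis=0).ravel() if len(k) else '')
    gr=(im.min(-1)>75)&(np.ptp(im,axis=-1)<35)&(abs(L[...,0])<75)&(abs(L[...,1])<30)&(abs(L[...,2])<14)
    k=L[gr&(L[...,0]<-36)]; print("ring rel tcp",len(k),np.percentile(k,[2,98],axis=0).ravel())
    k=L[gr&(L[...,0]>30)]; print("jaw rel tcp",len(k),np.percentile(k,[2,98],axis=0).ravel() if len(k) else '')
    # yellow in ring part of recess
    k=B[yel&(B[...,0]<-24)&(B[...,0]>-75)&(B[...,1]>-4)&(B[...,1]<70)&(B[...,2]<16)]; print("yel ring",len(k),np.percentile(k,[1,99],axis=0).ravel() if len(k) else '')
    k=B[yel&(B[...,0]>24)&(B[...,0]<75)&(B[...,1]>-4)&(B[...,1]<70)&(B[...,2]<16)]; print("yel jaw",len(k),np.percentile(k,[1,99],axis=0).ravel() if len(k) else '')
E
python3 n.py
```

```text
s h 0 206 y [-10.7  11.1]
s h 10 58 y [-19.3  19.2]
s h 20 81 y [-24.8  20.4]
s h 30 63 y [-13.6  20.4]
s h 40 102 y [-34.6  37. ]
s h 50 165 y [-40.5  43. ]
s h 60 174 y [-46.9  50.5]
s h 70 182 y [-54.1  55.8]
s h 80 219 y [-57.6  63.3]
s h 90 301 y [-59.9  63.5]
s h 100 220 y [-26.7  49.4]
s h 110 106 y [ 7.5 41.9]
s h 120 78 y [-0.9 38.6]
walls x [-80.1  75. ] y [-78.8  66.4]
lip x [72.1 97.2] y [-17.7  65.2]
plate 95 [-33.6 -24.   74.1   1.8  -2.5  86.5]
ring rel tcp 54 [-56.6 -11.6  -4.4 -37.1   8.6   7.9]
jaw rel tcp 23 [30.5 -5.6 -1.2 47.2  8.2  7.5]
yel ring 23 [-56.    7.8   3.  -45.7  23.5   5.7]
yel jaw 0 
t h 0 211 y [-58.1  29.2]
t h 10 75 y [-57.8  29.4]
t h 20 52 y [-58.2  29.7]
t h 30 44 y [-58.6  20.7]
t h 40 35 y [-58.    5.1]
t h 50 65 y [-58.5 -18.8]
t h 60 27 y [-55.5 -13.7]
t h 70 23 y [-53.8 -10.4]
t h 80 29 y [-63.6 -10.5]
t h 90 85 y [-63.6  58.3]
t h 100 41 y [-57.6 -21.7]
t h 110 28 y [-42. -30.]
t h 120 12 y [-38.9 -36.6]
walls x [-79.   75.7] y [-80.9  63.8]
lip x [73.2 85.7] y [-78.5  31. ]
plate 69 [-32.7 -26.1  76.8  30.  -14.5  85.6]Traceback (most r
[... 151 characters left out ...]
                                                       ~~~~~~~~~~~~~^^^^^^^^^^^^^^^^^
    return _quantile_unchecked(
        a, q, axis, out, overwrite_input, method, keepdims, weights)
    return _ureduce(a,
                    func=_quantile_ureduce_func,
    ...<5 lines>...
                    overwrite_input=overwrite_input,
                    method=method)
    r = func(a, **kwargs)
    result = _quantile(arr,
                       quantiles=q,
    ...<2 lines>...
                       out=out,
                       weights=wgt)
    slices_having_nans = np.isnan(arr[-1, ...])
                                  ~~~^^^^^^^^^
IndexError: index -1 is out of bounds for axis 0 with size 0
```

The bin has slid about 8 mm towards -y. Above the fingertips the gripper linkage flares to ±40–60 mm, so it hits the plate in a straight vertical descent. I'll lift, re-measure, and go in with a slight roll away from the plate.

Emit:
play_rows(
  deltas=[
    [0,0,-10,0,0,0,-1],
    [0,0,-50,0,0,0,-1],
    [0,0,-100,0,0,0,-1],
    [0,0,-130,0,0,0,-1],
    [0,0,-130,0,0,0,-1],
    [0,0,-130,0,0,0,-1],
  ],
)

```text
clock: 9.52
position: [0.6784, 0.2024, 0.1501]
orientation: [-3.14, -0.002, 2.895]
ft_force: [0.6, 0.1, -1.4]
width: 0.0108
```

```bash
cat > b.py <<'E'
from h import *; from m import rect
from scipy.spatial import cKDTree
from scipy.optimize import least_squares
np.set_printoptions(precision=2,suppress=True)
def fitbin(c,g0):
    "fit x,y,yaw(deg) of bin from red upper edge points: distance to the wall-top/lip/plate-top footprint"
    W=cloud(c)*1000; im=c["pixels"].astype(int); red=(im[...,0]>80)&(im[...,1]<65)&(im[...,0]>2*im[...,1])
    rc=lambda x0,x1,y0,y1:np.stack(np.meshgrid(np.arange(x0,x1+.1,1),np.arange(y0,y1+.1,1)),-1).reshape(-1,2)
    side=np.vstack([rc(-79,79,-72,-69),rc(-79,79,69,72)]); back=np.vstack([rc(76,79,-72,72),rc(79,100,-50,50)]); plate=rc(-32,32,-18,-6); front=rc(-79,-76,-72,72)
    S=[(side,47.5,53),(back,57,63.5),(plate,79,85),(front,34,38.5)]; T=[cKDTree(s) for s,_,_ in S]
    p=np.array(g0,float)
    def B(p): 
        q=np.radians(p[2]); d=W[...,:2]-p[:2]; return np.stack([d[...,0]*np.cos(q)+d[...,1]*np.sin(q),-d[...,0]*np.sin(q)+d[...,1]*np.cos(q)],-1)
    for it in range(5):
        b=B(p); near=red&(abs(b[...,0])<115)&(abs(b[...,1])<85); tol=15-2.5*it
        sel=[]
        for (s,z0,z1),t in zip(S,T):
            k=near&(W[...,2]>z0)&(W[...,2]<z1); i=np.argwhere(k); d=t.query(b[k])[0] if len(i) else []; sel.append(i[np.array(d)<tol] if len(i) else i)
        f=lambda p:np.concatenate([t.query(B(p)[tuple(i.T)])[0] if len(i) else [] for t,i in zip(T,sel)])
        p=least_squares(f,p,loss="soft_l1",diff_step=1e-4).x
    return p,[len(i) for i in sel],np.sqrt((f(p)**2).mean())
if __name__=="__main__":
    import sys
    g=[float(a) for a in sys.argv[1:4]]
    for n in ("side","top"):
        c=eyes.capture(n); p,k,e=fitbin(c,g); q=np.radians(p[2]); xh=np.array([np.cos(q),np.sin(q)]); yh=np.array([-xh[1],xh[0]])
        print(n,"bin",p,k,e,"recess",p[:2]+31*yh,"grip",p[:2]-12*yh)
        W=cloud(c)*1000; im=c["pixels"].astype(int); tcp=np.array(r.observe()["position"])*1000; a=np.radians(-14)
        d=W-tcp; L=np.stack([d[...,0]*np.cos(a)+d[...,1]*np.sin(a),-d[...,0]*np.sin(a)+d[...,1]*np.cos(a),d[...,2]],-1)
        m=(abs(L[...,0])<75)&(abs(L[...,1])<25)&(abs(L[...,2])<20)&(im.min(-1)>85)&(np.ptp(im,axis=-1)<40); q=L[m]
        if m.sum()>20: 
            print("wrench ext",np.percentile(q[:,0],[1,99]))
            for lo,hi in ((-65,-36),(-30,-15),(15,25),(28,62)):
                k=q[(q[:,0]>lo)&(q[:,0]<hi)]
                if len(k)>4: print(lo,hi,len(k),"y",np.percentile(k[:,1],[2,50,98]),"z",np.percentile(k[:,2],[2,50,98]))
    print("bin0 check",fitbin(c,[670,165,-14])[0])
E
python3 b.py 672 165 -14; python3 d.py 680 200 150 166
```

```text
side bin [670.58 166.89 -13.46] [301, 432, 145, 141] 0.7469803255404408 recess [677.8  197.04] grip [667.79 155.22]
wrench ext [-56.39  61.36]
-65 -36 126 y [-10.28   8.33  13.98] z [-3.95  4.27  7.73]
-30 -15 74 y [-5.36  5.97  8.56] z [-3.63  5.88  7.33]
15 25 21 y [3.22 6.44 8.55] z [-5.2   1.84  6.05]
28 62 237 y [-13.48  12.01  18.75] z [-4.79  4.81  7.1 ]
top bin [669.92 165.28 -13.37] [74, 22, 111, 37] 0.5712964181649772 recess [677.08 195.44] grip [667.14 153.61]
wrench ext [-12.38  59.44]
28 62 32 y [-19.01 -15.41  -9.62] z [2.17 6.44 9.38]
bin0 check [669.92 165.29 -13.36]
now [678.4 202.5 149.4] [-1.7988e+02 -1.5000e-01  1.6590e+02] w 11.2 F [-0.2 -0.1 -1.5] t 9.62
[-2.2, -2.0, -0.6] [-0.1, -0.2, -0.1]
```

Emit:
play_rows(
  deltas=[
    [0.5,-6.4,30,5,0,-0.7,-1],
    [0.5,-6.4,70,9,0,-0.7,-1],
    [0.5,-6.4,100,9,0,-0.7,-1],
    [0.5,-6.4,115,9,0,-0.7,-1],
    [0.5,-6.4,123,9,0,-0.7,-1],
    [0.5,-6.4,127,9,0,-0.7,-1],
    [0.5,-6.4,127,9,0,-0.7,-1],
    [0.5,-6.4,127,9,0,-0.7,-1],
  ],
)

```text
clock: 10.62
position: [0.6779, 0.1973, 0.0254]
orientation: [-2.986, 0.0, 2.908]
ft_force: [-0.2, 0.4, -1.8]
width: 0.0112
```

```bash
python3 d.py 676.4 196.4 14 166.6;  python3 - <<'E'
from h import *; from b import fitbin
s=eyes.capture("side"); t=eyes.capture("top"); print(fitbin(s,[670,166,-13.4]),fitbin(t,[670,166,-13.4]))
save(np.hstack([cv2.resize(s["pixels"][240:325,165:265],(500,425),interpolation=cv2.INTER_CUBIC),cv2.resize(t["pixels"][105:200,185:252],(300,425),interpolation=cv2.INTER_CUBIC)]),"near2")
E
```

```text
now [677.9 197.3  25.4] [-1.7107e+02  1.0000e-02  1.6662e+02] w 11.2 F [-0.2  0.4 -1.8] t 10.62
[1.3, 0.6, 11.5] [-8.9, 0.0, 0.0]
(array([670.77, 166.67, -13.48]), [295, 200, 74, 141], np.float64(0.7883303637633018)) (array([669.56, 165.01, -13.54]), [94, 25, 80, 23], np.float64(0.7138609874970719))
```

View pics/near2.png

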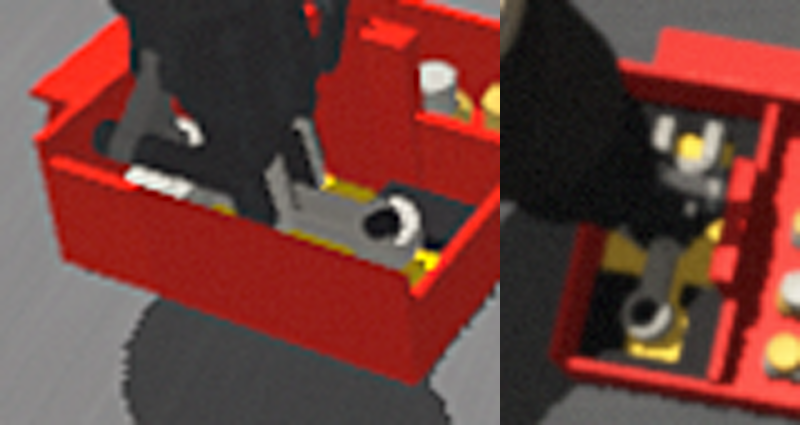

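View 7: the bin has not moved, the fingers clear the plate, and the ring is centred over its recess at (650,312) once parallax is allowed for. I'll finish lowering.

Emit:
play_rows(
  deltas=[
    [1.8,0.0,3,0,0,0,-1],
    [1.8,0.4,6,0,0,0,-1],
    [1.8,0.9,9,0,0,0,-1],
    [1.8,1.3,11.3,0,0,0,-1],
    [1.8,1.3,11.3,0,0,0,-1],
    [1.8,1.3,11.3,0,0,0,-1],
  ],
)

```text
clock: 11.48
position: [0.6756, 0.197, 0.0129]
orientation: [-2.984, -0.001, 2.908]
ft_force: [0.2, 0.0, -0.8]
width: 0.0106
```

```bash
python3 d.py 676.4 196.4 14 166.6
```

```text
now [675.6 197.   12.9] [-1.7100e+02 -5.0000e-02  1.6662e+02] w 10.6 F [ 0.2  0.  -0.8] t 11.47
[-0.9, -0.6, -1.0] [-9.0, -0.1, 0.0]
```

Emit:
play_rows(
  deltas=[
    [0,0,0,0,0,0,-0.45],
    [0,0,0,0,0,0,-0.45],
    [0,0,0,0,0,0,-0.45],
    [0,0,0,0,0,0,-0.45],
    [0,-2,-12,0,0,0,-0.45],
    [0,-6,-40,0,0,0,-0.45],
    [0,-14,-90,0,0,0,-0.45],
    [0,-19,-120,0,0,0,-0.45],
    [0,-19,-120,0,0,0,-0.45],
  ],
)

```text
clock: 12.6
position: [0.6772, 0.1976, 0.1386]
orientation: [-2.989, 0.003, 2.908]
ft_force: [0.2, 0.6, -0.5]
width: 0.0236
```

```bash
python3 - <<'E'
from h import *; from b import fitbin
s=eyes.capture("side"); t=eyes.capture("top"); print(fitbin(s,[670,166,-13.4]),fitbin(t,[670,166,-13.4]))
for c,n in ((s,'s'),(t,'t')):
    print(n,[(round(o["p"],2),Pz(c,*o["pixel"],.01)) for q in ("wrench_center","bin_recess") for o in eyes.place_of(c,q)[:2]])
    W=cloud(c)*1000; im=c["pixels"].astype(int); p=[670.2,165.9,-13.5]; q=np.radians(p[2]); d=W[...,:2]-p[:2]
    B=np.stack([d[...,0]*np.cos(q)+d[...,1]*np.sin(q),-d[...,0]*np.sin(q)+d[...,1]*np.cos(q)-31,W[...,2]],-1)
    k=(abs(B[...,0])<66)&(abs(B[...,1])<30)&(B[...,2]<35)&(B[...,2]>5)&(im.min(-1)>65)&(np.ptp(im,axis=-1)<30)
    for lo,hi in ((-64,-34),(-34,-20),(20,27),(30,64)):
        z=B[k&(B[...,0]>lo)&(B[...,0]<hi)]
        if len(z)>4: print(n,lo,hi,len(z),np.percentile(z,[3,50,97],axis=0).round(1).tolist())
save(np.hstack([cv2.resize(s["pixels"][240:325,165:265],(500,425),interpolation=cv2.INTER_CUBIC),cv2.resize(t["pixels"][105:200,185:252],(300,425),interpolation=cv2.INTER_CUBIC)]),"rel")
E
python3 d.py 677 196 110 76.6
```

```text
(array([670.24, 166.81, -13.39]), [339, 391, 141, 138], np.float64(0.8061949797095505)) (array([669.62, 165.08, -13.2 ]), [109, 34, 92, 32], np.float64(0.7197798344875956))
s [(0.57, array([0.67, 0.2 , 0.01])), (0.96, array([0.67, 0.21, 0.01])), (0.96, array([ 0.24, -0.22,  0.01]))]
s -64 -34 54 [[-58.3, -15.8, 8.5], [-49.6, -3.9, 15.2], [-34.9, 5.5, 17.4]]
s -34 -20 33 [[-33.6, -8.1, 13.3], [-27.4, -0.3, 15.5], [-21.4, 4.9, 17.0]]
s 20 27 20 [[20.5, -12.7, 13.2], [23.0, -2.1, 15.0], [26.4, 5.2, 16.7]]
s 30 64 101 [[30.7, -20.6, 9.5], [43.4, -11.1, 15.0], [60.2, 5.7, 16.8]]
t [(0.72, array([0.67, 0.2 , 0.01])), (0.81, array([0.68, 0.2 , 0.01])), (0.58, array([ 0.24, -0.23,  0.01]))]
t -64 -34 25 [[-58.1, -10.4, 10.6], [-49.5, -3.6, 15.8], [-34.2, 4.6, 20.0]]
t -34 -20 21 [[-33.6, -4.7, 13.0], [-25.8, -0.6, 16.9], [-21.1, 4.1, 19.9]]
t 20 27 19 [[20.8, -11.2, 10.1], [24.4, -2.0, 15.8], [26.8, 3.8, 20.7]]
t 30 64 71 [[30.5, -19.0, 12.5], [36.7, -13.2, 16.1], [58.5, 9.3, 20.1]]
now [675.1 196.6 133.2] [-1.7091e+02 -1.5000e-01  1.6661e+02] w 24.0 F [-0.5 -0.  -0.4] t 12.9
[-2.1, 3.5, 22.9] [-7.2, 7.0, 89.8]
```

View pics/rel.png

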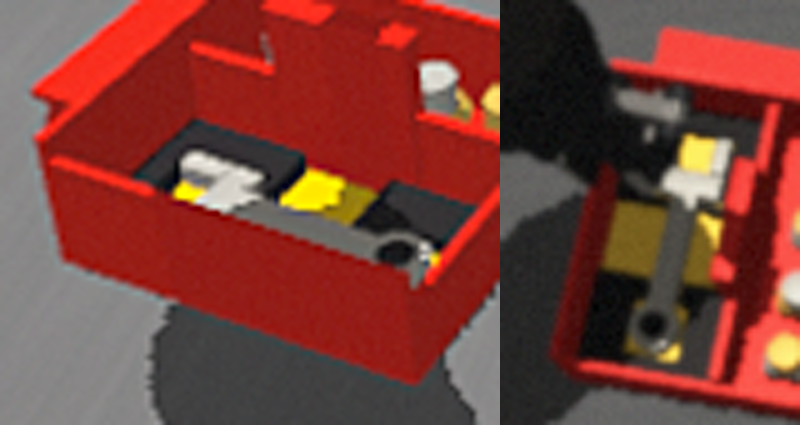

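View 8: the wrench lies in the recess with its top at 15–16 mm everywhere. Fully seated would be 16 mm, so no extra press is needed. The bin hasn't moved. Next I'll grip the plate.

```bash
python3 d.py 667.1 154.3 133 166.6 / 667.1 154.3 50 166.6
```

```text
now [675.1 196.6 133.2] [-1.7091e+02 -1.5000e-01  1.6661e+02] w 24.0 F [-0.5 -0.  -0.4] t 12.9
[-2.1, -42.4, 7.0] [-9.1, -0.1, 0.0]
[-2.3, -29.3, 89.0] [-9.1, -0.1, 0.0]
```

Emit:
play_rows(
  deltas=[
    [-2,-42,7,-9,0,0,-0.06],
    [-2,-42,7,-9,0,0,-0.06],
    [-2,-42,7,-9,0,0,-0.06],
    [-2,-42,7,-9,0,0,-0.06],
  ],
)

```text
clock: 13.4
position: [0.6677, 0.1558, 0.1335]
orientation: [-3.141, -0.002, 2.909]
ft_force: [-0.0, 0.5, 0.5]
width: 0.0403
```

```bash
python3 d.py 667.1 154.3 50 166.6
```

```text
now [667.7 155.8 133.5] [-1.7994e+02 -9.0000e-02  1.6667e+02] w 40.3 F [-0.   0.5  0.5] t 13.4
[0.1, -1.5, 83.5] [-0.1, -0.1, 0.1]
```

Emit:
play_rows(
  deltas=[
    [0,-1,30,0,0,0,-0.06],
    [0,-1,60,0,0,0,-0.06],
    [0,-1,78,0,0,0,-0.06],
    [0,-1,83.5,0,0,0,-0.06],
    [0,-1,83.5,0,0,0,-0.06],
    [0,-1,83.5,0,0,0,-0.06],
    [0,-1,83.5,0,0,0,-1],
    [0,-1,83.5,0,0,0,-1],
    [0,-1,83.5,0,0,0,-1],
    [0,-1,83.5,0,0,0,-1],
    [0,-1,83.5,0,0,0,-1],
  ],
  force=110,
)

```text
clock: 14.78
position: [0.6678, 0.1542, 0.0517]
orientation: [3.141, 0.0, 2.908]
ft_force: [-0.9, -0.2, 5.8]
width: 0.0105
```

```bash
python3 d.py 667 154 250 166.6; python3 - <<'E'
from h import *
c=eyes.capture("top"); im=c["pixels"].astype(int); W=cloud(c)*1000
# rail: 1-D profile of top-rail points (not blue), y between -250 and -110
m=(W[...,1]>-265)&(W[...,1]<-110)&(W[...,0]>575)&(W[...,0]<622)&(W[...,2]>133)&(W[...,2]<146)&(im[...,1]<=im[...,0]+40)&(im[...,2]<im[...,0]+40)
q=W[m]; L=cv2.fitLine(q[:,:2].astype(np.float32),cv2.DIST_HUBER,0,.01,.01).ravel(); print("rail",m.sum(),L,np.degrees(np.arctan2(L[1],L[0])),"z",np.median(q[:,2]))
n=np.array([-L[1],L[0]]); d=(q[:,:2]-L[2:])@n; print("spread",np.percentile(d,[2,50,98]))
g=(im[...,1]>im[...,0]+50)&(im[...,1]>im[...,2]+30)&(W[...,1]<0)&(W[...,0]>500); print("tag y mid",(np.percentile(W[g][:,1],2)+np.percentile(W[g][:,1],98))/2,np.median(W[g],0))
s=eyes.capture("side"); im=s["pixels"].astype(int); W=cloud(s)*1000
m=(W[...,1]>-265)&(W[...,1]<-110)&(W[...,0]>575)&(W[...,0]<622)&(W[...,2]>120)&(W[...,2]<146)&(im[...,1]<=im[...,0]+40)&(im[...,2]<im[...,0]+40)
q=W[m]
if len(q)>10: L=cv2.fitLine(q[:,:2].astype(np.float32),cv2.DIST_HUBER,0,.01,.01).ravel(); print("side rail",len(q),L,np.degrees(np.arctan2(L[1],L[0])),"z",np.percentile(q[:,2],[2,50,98]))
print([(n,o["p"],Pz(c_,*o["pixel"],.14)) for n,c_ in (("t",c),("s",s)) for o in eyes.place_of(c_,"bay")[:1]])
E
```

```text
now [667.8 154.2  51.7] [179.97   0.   166.63] w 10.5 F [-0.9 -0.2  5.8] t 14.78
[0.7, -0.3, -198.3] [0.0, 0.0, 0.0]
rail 233 [ 6.9994107e-02  9.9754739e-01  5.9860132e+02 -1.8556706e+02] 85.98634 z 139.6898395781556
spread [-3.49633424  0.01601123  2.41505788]
tag y mid -183.47350435194318 [ 632.07785247 -186.40192466  135.99661043]
side rail 171 [ 6.6958196e-02  9.9775577e-01  5.9795264e+02 -1.8106679e+02] 86.1607 z [120.4352559  133.81203562 140.32711307]
[('t', 0.69, array([ 0.60068709, -0.1748882 ,  0.14      ])), ('s', 0.48, array([0.68399087, 0.25889759, 0.14      ]))]
```

Emit:
play_rows(
  deltas=[
    [0,0,-10,0,0,0,-1],
    [0,0,-25,0,0,0,-1],
    [0,0,-50,0,0,0,-1],
    [0,0,-80,0,0,0,-1],
    [0,0,-110,0,0,0,-1],
    [0,0,-140,0,0,0,-1],
    [0,0,-170,0,0,0,-1],
    [0,0,-190,0,0,0,-1],
    [0,0,-200,0,0,0,-1],
    [0,0,-200,0,0,0,-1],
  ],
)

```text
clock: 16.23
position: [0.6676, 0.1542, 0.2511]
orientation: [3.141, -0.0, 2.908]
ft_force: [-0.7, 0.2, -6.9]
width: 0.0101
```

```bash
python3 d.py 514 -188.7 250 176 / 514 -188.7 180 176; python3 - <<'E'
from h import *
s=eyes.capture("side"); save(s["pixels"][60:330,120:400],"carry")
E
```

```text
now [667.6 154.2 251.1] [ 1.7996e+02 -3.0000e-02  1.6661e+02] w 10.1 F [-0.7  0.2 -6.9] t 16.23
[70.0, -369.1, 0.9] [0.0, -0.0, -9.4]
[70.0, -369.2, 70.9] [0.0, -0.0, -9.4]
```

View pics/carry.png

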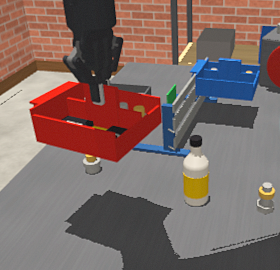

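View 9: the bin is held upright with the wrench still in it, clear of the bottle. I'll carry it to above the bay.

Emit:
play_rows(
  deltas=[
    [3,-15,0,0,0,0,-1],
    [8,-40,0,0,0,-1,-1],
    [14,-75,0,0,0,-2,-1],
    [21,-110,0,0,0,-3,-1],
    [28,-145,0,0,0,-4,-1],
    [34,-180,0,0,0,-5,-1],
    [41,-215,0,0,0,-6,-1],
    [48,-250,0,0,0,-7,-1],
    [54,-285,0,0,0,-8,-1],
    [60,-315,0,0,0,-9,-1],
    [65,-340,0,0,0,-9.4,-1],
    [68,-358,0,0,0,-9.4,-1],
    [70,-366,0,0,0,-9.4,-1],
    [70,-369,20,0,0,-9.4,-1],
    [70,-369,45,0,0,-9.4,-1],
    [70,-369,65,0,0,-9.4,-1],
    [70,-369,71,0,0,-9.4,-1],
    [70,-369,71,0,0,-9.4,-1],
    [70,-369,71,0,0,-9.4,-1],
  ],
)

```text
clock: 18.65
position: [0.5148, -0.1886, 0.1806]
orientation: [3.142, 0.001, 3.072]
ft_force: [0.7, 0.4, -5.7]
width: 0.0106
```

```bash
python3 d.py 514 -188.7 165 176; cat > k.py <<'E'
from h import *
np.set_printoptions(precision=1,suppress=True)
a=np.radians(-4); xh=np.array([np.cos(a),np.sin(a),0]); yh=np.array([-xh[1],xh[0],0]); O=np.array([599.6,-182.5,140])
for n in ("top","side"):
    c=eyes.capture(n); im=c["pixels"].astype(int); W=cloud(c)*1000-O; B=np.stack([W@xh,W@yh,W[...,2]],-1)
    red=(im[...,0]>80)&(im[...,1]<65)&(im[...,0]>2*im[...,1]); R=B[red&(abs(B[...,1])<100)&(B[...,0]>-190)&(B[...,0]<40)&(B[...,2]>-100)]
    h=np.histogram(R[:,2],np.arange(-90,110,4)); zl=R[(R[:,0]>-10)]
    print(n,"red zrange",np.percentile(R[:,2],[1,99]),"lip z",np.percentile(zl[:,2],[5,50,95]) if len(zl)>5 else None)
    if len(zl)>5:
        z0=np.median(zl[:,2]); L=R[(abs(R[:,2]-z0)<3)&(R[:,0]>-40)]; print(" lip x",np.percentile(L[:,0],[1,99]),"y",np.percentile(L[L[:,0]>0][:,1],[1,99]),"y back",np.percentile(L[:,1],[1,99]))
        s=L[(L[:,0]>3)]; print(" edge: angle",np.degrees(np.arctan2(*cv2.fitLine(np.array([[x,y] for y0 in range(-50,50,4) for x,y in [s[abs(s[:,1]-y0)<2].max(0)[:2]] if 1 ] if all((abs(s[:,1]-y0)<2).any() for y0 in range(-50,50,4)) else [[0,0],[0,1]],np.float32),2,0,.01,.01).ravel()[:2])))
    p=R[(R[:,2]>z0+18)&(R[:,2]<z0+28)] if len(zl)>5 else []
    if len(p)>10: print(" plate",len(p),np.percentile(p,[2,98],axis=0).ravel(),np.percentile(p[:,2],[50]))
    m=~red&(B[...,1]>60)&(B[...,1]<90)&(abs(B[...,0])<20)&(abs(B[...,2])<7)&(im[...,2]<im[...,0]+40)&(im[...,1]<im[...,0]+40); q=B[m]
    if len(q)>5: print(" rail x at left",len(q),np.percentile(q,[3,50,97],axis=0).ravel())
    if n=="side": save(cv2.resize(c["pixels"][70:240,230:400],(600,600)),"bay")
E
python3 k.py
```

```text
now [ 514.8 -188.6  180.6] [1.8000e+02 4.0000e-02 1.7604e+02] w 10.6 F [ 0.7  0.4 -5.7] t 18.65
[0.8, -0.1, 15.6] [0.0, 0.0, 0.0]
top red zrange [-10.9  72.7] lip z None
side red zrange [-10.3  69.1] lip z [13.1 44.6 49.1]
 lip x [-9.7 14.3] y [-40.9  50.1] y back [-65.2  70.4]
 edge: angle -2.5044778e-06
 plate 78 [-115.7  -16.2   62.7  -53.4   -3.1   71.1] [67.9]
 rail x at left 24 [-6.3 64.1 -5.7 -1.6 73.9 -1.4  2.2 88.6  5. ]
```

View pics/bay.png

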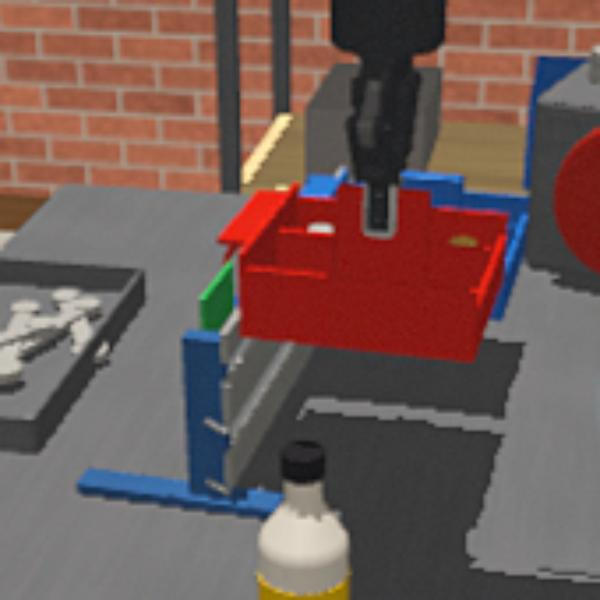

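View 10: the lip (265,215) is above and just behind the rail, between the posts. The lip point is about 1.7 mm in front of the rail's middle, which centres the slot mouth on the rail. I'll lower the bin.

Emit:
play_rows(
  deltas=[
    [0.3,0,6,0,0,0,-1],
    [0.3,0,13,0,0,0,-1],
    [0.3,0,20,0,0,0,-1],
    [0.3,0,26,0,0,0,-1],
    [0.3,0,31,0,0,0,-1],
    [0.3,0,35,0,0,0,-1],
    [0.3,0,38,0,0,0,-1],
    [0.3,0,40,0,0,0,-1],
    [0.3,0,40,0,0,0,-1],
  ],
)

```text
clock: 19.88
position: [0.5137, -0.1886, 0.1396]
orientation: [3.141, -0.001, 3.072]
ft_force: [-0.5, 0.2, -6.4]
width: 0.01
```

```bash
python3 d.py 514 -188.7 136 176; python3 k.py
```

```text
now [ 513.7 -188.6  139.6] [ 1.7999e+02 -6.0000e-02  1.7602e+02] w 10.0 F [-0.5  0.2 -6.4] t 19.88
[-0.3, -0.0, 3.6] [0.0, -0.1, 0.0]
top red zrange [-52.1  31.7] lip z None
side red zrange [-50.1  28.3] lip z [-27.7   6.3   8.2]
 lip x [-10.6  12.8] y [-47.6  51.7] y back [-62.1  66.3]
 edge: angle 0.60497457
 plate 54 [-115.2  -15.    24.7  -56.    -2.8   30. ] [28.3]
 rail x at left 25 [-4.7 63.1 -6.4 -0.9 79.1 -1.5  1.9 89.8  2.6]
```

Emit:
play_rows(
  deltas=[
    [-0.5,0,1,0,0,0,-1],
    [-0.8,0,2,0,0,0,-1],
    [-0.8,0,3,0,0,0,-1],
    [-0.8,0,4,0,0,0,-1],
    [-0.8,0,4,0,0,0,-1],
    [-0.8,0,4,0,0,0,-1],
  ],
)

```text
clock: 20.72
position: [0.5145, -0.1887, 0.1357]
orientation: [3.141, -0.001, 3.072]
ft_force: [-0.6, -0.6, -5.8]
width: 0.0102
```

```bash
python3 d.py 514 -188.7 136 176; python3 k.py|grep -v rail
```

```text
now [ 514.5 -188.7  135.7] [ 1.7999e+02 -5.0000e-02  1.7602e+02] w 10.2 F [-0.6 -0.6 -5.8] t 20.73
[0.5, -0.0, -0.3] [0.0, -0.0, 0.0]
top red zrange [-56.1  28. ] lip z None
side red zrange [-54.1  24.1] lip z [-36.3  -0.4   4.1]
 lip x [-9.9 12.6] y [-40.3  51.4] y back [-72.3  72.8]
 edge: angle -2.5044778e-06
 plate 71 [-115.9  -13.5   17.7  -53.9   -2.6   26.4] [23.6]
```

Not touching yet. I'll lower it in 1 mm steps.

Emit:
play_rows(
  deltas=[
    [0,0,0.7,0,0,0,-1],
    [0,0,1.4,0,0,0,-1],
    [0,0,2,0,0,0,-1],
    [0,0,2,0,0,0,-1],
    [0,0,2,0,0,0,-1],
  ],
)

```text
clock: 21.45
position: [0.5146, -0.1888, 0.1346]
orientation: [-3.141, 0.0, 3.072]
ft_force: [-5.6, 0.5, 5.0]
width: 0.0104
```

Contact: the wrist force went from -6 N to +5 N. I'll release and retreat straight up.

Emit:
play_rows(
  deltas=[
    [0,0,-0.5,0,0,0,-1],
    [0,0,-0.5,0,0,0,-0.6],
    [0,0,-0.5,0,0,0,-0.3],
    [0,0,-0.5,0,0,0,-0.2],
    [0,0,-0.5,0,0,0,-0.2],
    [0,0,-0.5,0,0,0,-0.2],
    [0,0,-10,0,0,0,-0.2],
    [0,0,-25,0,0,0,-0.2],
    [0,0,-45,0,0,0,-0.2],
    [0,0,-80,0,0,0,-0.2],
    [0,0,-120,0,0,0,-0.2],
    [0,0,-150,0,0,0,-0.2],
    [0,0,-150,0,0,0,-0.2],
    [0,0,-150,0,0,0,-0.2],
  ],
)

```text
clock: 23.2
position: [0.5144, -0.1886, 0.284]
orientation: [3.141, -0.0, 3.072]
ft_force: [-0.5, -0.4, -0.2]
width: 0.0342
```

```bash
python3 d.py 514 -188.7 136 176; python3 k.py; python3 - <<'E'
from h import *
t=eyes.capture("top"); s=eyes.capture("side")
save(np.hstack([cv2.resize(s["pixels"][90:230,260:400],(500,500)),cv2.resize(t["pixels"][130:270,340:424],(300,500))]),"fin")
for n,q in (("b","oil_bottle"),("s","stud_bolt"),("a","adapter")): print(q,[(round(o["p"],2),P(s,*o["pixel"]).round(3)) for o in eyes.place_of(s,q)[:1]])
E
```

```text
now [ 514.4 -188.6  284. ] [ 1.7997e+02 -2.0000e-02  1.7601e+02] w 34.2 F [-0.5 -0.4 -0.2] t 23.2
[0.3, -0.2, 148.0] [0.0, -0.0, 0.0]
top red zrange [-67.8 508.5] lip z [-45.7 -16.    5.6]
oil_bottle [(0.88, array([0.522, 0.098, 0.024]))]
stud_bolt [(0.72, array([0.377, 0.093, 0.012]))]
adapter [(0.75, array([0.772, 0.022, 0.011]))]Traceback (most recent call last):
  File "k.py", line 10, in <module>
    z0=np.median(zl[:,2]); L=R[(abs(R[:,2]-z0)<3)&(R[:,0]>-40)]; print(" lip x",np.percentile(L[:,0],[1,99]),"y",np.percentile(L[L[:,0]>0][:,1],[1,99]),"y back",np.percentile(L[:,1],[1,99]))
                                                                                                                 ~~~~~~~~~~~~~^^^^^^^^^^^^^^^^^^^^^^^^^
    return _quantile_unchecked(
        a, q, axis, out, overwrite_input, method, keepdims, weights)
    return _ureduce(a,
                    func=_quantile_ureduce_func,
    ...<5 lines>...
                    overwrite_input=overwrite_input,
                    method=method)
    r = func(a, **kwargs)
    result = _quantile(arr,
                       quantiles=q,
    ...<2 lines>...
                       out=out,
                       weights=wgt)
    slices_having_nans = np.isnan(arr[-1, ...])
                                  ~~~^^^^^^^^^
IndexError: index -1 is out of bounds for axis 0 with size 0
```

View pics/fin.png

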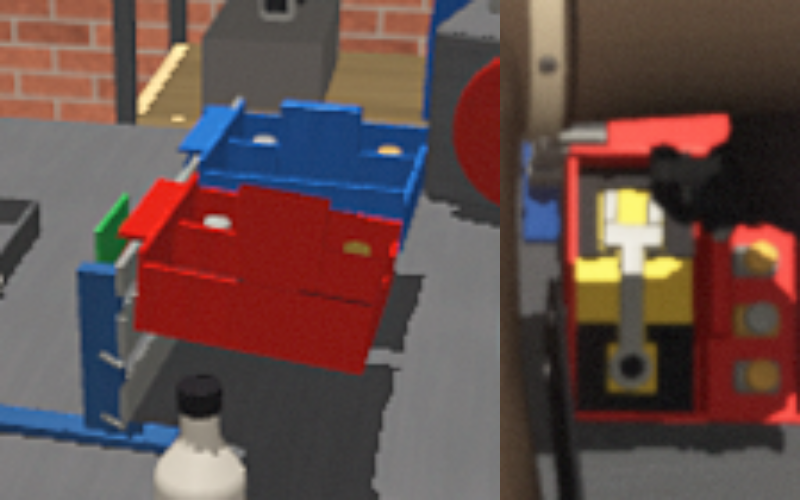

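View 11: the bin hangs on the rail beside the blue bin with a similar sag, the lip (160,200) is over the rail, and the wrench (632,290) is in its recess. One last numeric check, then I'll hand in.

```bash
python3 - <<'E'
from h import *
np.set_printoptions(precision=1,suppress=True)
a=np.radians(-4); xh=np.array([np.cos(a),np.sin(a),0]); yh=np.array([-xh[1],xh[0],0]); O=np.array([599.6,-182.5,140])
c=eyes.capture("side"); im=c["pixels"].astype(int); W=cloud(c)*1000-O; B=np.stack([W@xh,W@yh,W[...,2]],-1)
red=(im[...,0]>80)&(im[...,1]<65)&(im[...,0]>2*im[...,1])&(abs(B[...,1])<100)&(abs(B[...,0]+70)<110); R=B[red]
L=R[(R[:,0]>-4)&(R[:,2]>-3)]; print("lip",len(L),np.percentile(L,[2,50,98],axis=0).ravel())
p=R[(R[:,1]>-22)&(R[:,1]<2)&(R[:,0]>-125)&(R[:,0]<-45)]
top=np.array([[x,p[abs(p[:,0]-x)<2][:,2].max()] for x in range(-110,-60,4) if (abs(p[:,0]-x)<2).any()]); k=np.polyfit(*top.T,1); print("plate-top slope deg",np.degrees(np.arctan(k[0])),"at -83:",np.polyval(k,-83.5),"y",np.percentile(R[R[:,2]>18][:,1],[5,95]))
w=R[(R[:,1]>60)]; sd=np.array([[x,w[abs(w[:,0]-x)<2][:,2].max()] for x in range(-150,-20,6) if (abs(w[:,0]-x)<2).any()]); k=np.polyfit(*sd.T,1); print("left wall slope",np.degrees(np.arctan(k[0])),"wall y",np.percentile(w[:,1],[5,95]))
print(ticket.close_job(), r.observe()["clock"])
E
```

```text
lip 111 [ -3.5 -47.4   2.2   4.3   6.7   3.8  12.1  52.    5.2]
plate-top slope deg 4.439449081166141 at -83: 18.73597754635341 y [-15.   -3.9]
left wall slope 4.869720688187211 wall y [69.  74.4]
the job is handed in; nothing more can be done
the job is handed in; nothing more can be done
```

The red bin (the leftmost one with an insert) now hangs by its lip in the green-tagged bay, with the wrench in its recess. I released it and handed the job in after about 23 s of the 72 s. The hand-in gave no verdict.

**What happened:** My first straight descent with the wrench made contact at about 20 N, and the gripper's linkage pushed the bin about 8 mm sideways. I lifted, measured the bin again, and inserted the wrench with the tool rolled 9° away from the plate, then let it drop the last few mm. I did not press it down from above, because its top already measured 15–16 mm above the bench (16 mm is fully seated).

**Last checks:**

| Check | Measured | Allowed |
|---|---|---|
| Lip across the rail | about 4 mm to the front | 8 mm |
| Lip along the rail | about 2 mm off centre | 22 mm |
| Lip height | within about 1 mm | 5 mm |
| Forward sag | 4–5° | 11° |

- **Wrench:** in the final top view it was still in its recess. I did not measure its height again after hanging the bin.
- **Bystanders:** the bottle, bolt and adapter read within about 5 mm of where they started.
- **Gripper:** it was clear of everything, with the wrist force near zero.

**Failed or disagreeing checks:** One lip measurement crashed after release, so I repeated it from the side camera only. The two cameras differed by 1–2 mm throughout. The opening reading was 1.5–3.5 mm below the true thickness of the gripped parts.

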